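# Set the push-and-turn timer on the battery discharge box

### The arm

A 7-joint arm with a two-finger parallel gripper is mounted at the origin on the work surface. World frame = base frame: x ahead of the robot, y to its left, z up, the work surface at z = 0. Lengths are in mm, angles in rad, forces in N, time in s.
With the tool pointing down it reaches from about 425 to 950 mm from the base axis. Payload 4.7 kg.
Tool frame: the origin (TCP) lies on the centre line of the jaws, within the pads' length; the fingertips stand 14 mm ahead of it and the grasp point (between the pads) lies 5 mm behind it (manip.nose_length is the distance from the TCP to the fingertips, in mm); z points along the fingers, y is the direction in which the jaws open and shut (so a half turn about z gives the same grasp; the last joint's range is limited). The gripper opens to 87 mm and grips with 3 to 60 N. Pads are 19 mm wide; open, the fingers measure 117 mm over their backs; the gripper's body (75 mm by 190 mm) begins 51 mm behind the grasp point.
Start: joints at [-1.26, 0.469, -0.049, 1.532, 0.024, 1.141, -0.082], TCP at [224.937, 636.436, 236.573] pointing down, gripper open.
Joint ranges: [-2.59, 2.59], [-0.33, 1.99], [-1.39, 1.29], [0.1, 2.45], [-1.04, 4.18], [0.21, 1.99], [-2.66, 2.66]. Speed limits (rad/s): [2.57, 2.57, 3.14, 3.14, 3.14, 3.14, 3.14].

### API

Orientations are given as [roll, pitch, yaw] about the fixed x, y, z axes, in that order (R = Rz(yaw) Ry(pitch) Rx(roll)).
In Python, from workcell import manip, optics, finder gives the robot as it stands.
- The arm moves only by the shell command python3 -m inch 'ROWS' [FORCE]. ROWS is JSON, a list of rows, each a list of 5 numbers: the shift along the world's x, y, z in m, then the turn about the world's z in rad, then the opening in per cent of the stroke, from 0 (shut) to 100 (fully open). A call has 1 to 5 rows; each row is the pose to reach, as a shift and turn from the pose measured when the call began; what a row does not reach only later rows make up. A row lasts 1/10 s, in which the tool goes at most 50 mm and 8.59 degrees, less where a joint would pass 70% of its speed; a pose out of reach is approached as far as the arm can. A call with a gripper value outside its range is refused whole. The fingers move at their own pace and stop on an object; FORCE is the grip in N (left out, the last holds). Time passes only in rows, so rows that repeat a pose let the fingers close. It gives the time, the measured TCP pose, the force and the opening at its end, in the units of the state.
- manip.observe(): the state, without advancing time (a new reading comes with each control period).
- optics.get_image(name): name is "side" or "top" or "wrist"; returns (picture, depth): 480x640x3 uint8, red, green, blue; 480x640 float32, mm along the optical axis (not along the pixel's ray), 0 where there is no reading.
- optics.get_calibration(name): a dict with "mtx" (3x3 intrinsics, pixels), "k1" (the pictures are not rectified: a ray, as slopes to the right and down, at radius r is drawn at 1 + k1 r^2 times it, then the intrinsics apply), "pose" (4x4, takes a point from camera to world coordinates). Camera axes: x right, y down, z forward; pixel columns grow to the right and rows downward; lengths in mm; the calibration is good to about 2 mm. A picture is of the moment at which its call begins: read the wrist's pose just before it. get_calibration takes no time and is no camera call; for the wrist camera it gives the pose at the moment of the call.
- manip.hand_in(): hands the job in, once; it reports no verdict.
Trained networks look in the newest picture that a camera, given by its name, has taken for a name from the list of things; names that differ only in an ending like _2 or _b are one class to them, and where a whole thing is asked for, a point or a joint stands for the part that bears it (a point fixed in the world has none). Each returns a list of dicts, best first, with "confidence" (0 to 1); they miss things now and then, are a little off and sometimes report something else, mostly with a low value. They report only what shows in the picture. A call takes as long as a camera call. They do not tell look-alikes from the thing itself.
- finder.find_in(query, camera): "box" ([left, top, width, height] as shares, 0 to 1, of the picture: columns of its width, rows of its height, round what is visible of it).
- finder.spot_point(query, camera): "xy" ([column, row] as shares, 0 to 1, of the picture: columns of its width, rows of its height: a listed point, or the origin of a listed thing).
The state is a dict: "time": time; "joints": joint angles; "joint_velocities": joint speeds; "joint_efforts": joint torques, N m; "tcp_pos": TCP position; "orientation": TCP orientation; "wrist_force": force on the tool from outside, world axes, zero at the start; "wrist_torque": the same for the moment, N m; "grip_width": finger opening in mm.
Only numpy, scipy, OpenCV 4.12 (cv2) and the standard library are available. Lean on these libraries where they do the work, as an engineer would, in place of code of your own. Each camera call takes 0.05 s, during which the arm holds its last target.

### The job

On the battery bench, set the mechanical timer of the grey discharge box to 45 minutes. Its knob drives the pointer only while it is pushed in far enough to bite: push it in gently, wind the pointer clockwise past the top (60 minute) mark, then turn it back down to 45 and let go so that the knob springs up. Press no harder than about 25 N so as not to crush the clutch inside, and leave the packs, tools and other things where they lie.

Things in the scene. Friction and masses are not known exactly. Their poses are not given: they have to be found in the camera images.
- timer: The discharge box: grey steel, 170 x 150 x 70 mm, fixed. Origin: centre of its underside on the table, z up along the axis of knob and dial. On top a white dial 120 mm across with black marks every 5 minutes (20 degrees, clockwise from above), long bars at 15, 30, 45, under a hard clear window (top 76.5 mm, black bezel 78 mm above the table). 30 lies at the box's +x.
- mark60 (a point): The top mark, 60 minutes: a double bar on the dial, 53 mm from the axis, 120 degrees clockwise from the box's +x. The third of the circle beyond it, round the box's -x, is unmarked.
- mark45 (a point): The 45 minute mark: a long bar on the dial, 53 mm from the axis, 60 degrees clockwise from the box's +x.
- mark0 (a point): The 0 minute mark: a round dot on the dial, 53 mm from the axis, 120 degrees counter-clockwise from the box's +x.
- knob: Black knob in the middle of the dial: a round skirt 58 mm across with a flat top, on it a straight grey grip bar 50 long, 14 wide, 22 mm high. Origin: on the axis at the skirt's flat top, the foot of the bar (92 mm above the table when up); x along the bar, z up. Fingers straddle the bar, tips can push on the skirt. Not pushed in, it spins freely either way (several turns) without the pointer.
- plunger (a joint): How far the knob is pushed in: 0 = fully up, 0.012 m = bottom stop. It springs back up: 2.5 N at rest plus 0.25 N per mm. Somewhere 2 to 8 mm down (it differs each time, hidden) it meets the sprung clutch: from there the press rises steeply, by about 8 N per mm. Lifting a few mm frees the clutch again, so the knob can be turned back freely for another stroke.
- pointer: The driven side: the pointer's disc with the friction clutch hidden below. Origin: on the axis, at the table's height; x axis points to the pointer tab. It takes 0.08 N m. The clutch slips below about 8 to 13 N of press on the knob (varies) and drives from there up, creeping: the pointer makes some 0.6 to 1.0 of the knob's turn. Over 25 N on the clutch (about 28 N of press) crushes it.
- minutes (a joint): The pointer, a black tab on the steel disc round the knob under the window, tip 47 mm from the axis. Value in rad = minutes x 0.0698: 0 at the 0 mark, 3.142 at 45, 4.189 at the top mark 60, hard stop at 4.608 (66 minutes), where the clutch slips harmlessly. Grows clockwise from above; stays where it is left.
- pack_white: A loose battery pack, white, 170 x 78 x 90 mm with a green board and an upright connector; a bystander. Origin: centre of its underside.
- pack_black: The same kind of pack in black; a bystander. Origin: centre of its underside.
- screwdriver: A screwdriver lying on the bench; a bystander. Origin: its underside, mid length.
- cell: A bare round cell standing on end, 19 mm across, 65 mm high; a bystander.
- pick: A small flat grey prying pick, 37 mm long, 4 mm thick; a bystander.
- cup: An open steel cup, 68 mm across, 85 mm high; a bystander.
- tray: A low grey parts tray, 90 x 70 x 22 mm; a bystander.
Not all that is in view belongs to the job. Leave any blue or green look-alike of the timer alone.

How it is judged:
By the outcome, as a careful person would: the job done as asked, in the order asked, and still so for the second after the job is handed in, with the robot touching nothing.
It also fails if it takes over 72 s, if anything falls off the work surface, if the arm or the gripper's body presses on something with over 40 N, if the wrist force passes 120 N, or if a joint passes its speed limit or range.

## Working session

There is one attempt and no reset: what is moved stays moved. The work goes in short steps, Python scripts to look and compute and a shell command to move; the robot and the scene stay as the last step left them, time stands still between calls to the robot, and variables do not carry over. Pictures are saved under pics/ and viewed, and the job is handed in when it is done.

```bash
mkdir -p pics; ls
python3 - <<'E'
from workcell import manip, optics, finder
import cv2
s=manip.observe(); print(s)
for c in ("top","side","wrist"):
    p,d=optics.get_image(c); cv2.imwrite(f"pics/{c}0.png",p[:,:,::-1])
    print(c,optics.get_calibration(c))
    for q in ("timer","knob","pointer","mark45","mark60"):
        r=finder.spot_point(q,c); print(q,r[:3])
E
```

```text
pics
{'time': 0.0, 'joints': array([-1.25989828,  0.46946726, -0.04862315,  1.53370769,  0.02410083,
        1.14100558, -0.08231013]), 'joint_velocities': array([-0.00145758, -0.00028101, -0.00067895,  0.0013576 , -0.00015651,
        0.00046688,  0.00162368]), 'joint_efforts': array([-7.52332289e-04, -5.07974267e+01, -8.10672250e-02, -2.36160904e+01,
       -6.14121440e-02,  3.76583298e-02,  1.73382437e-04]), 'tcp_pos': array([224.75481398, 635.86278308, 235.47627249]), 'orientation': array([-3.13959153e+00,  6.24022245e-05,  2.80184198e+00]), 'wrist_force': array([ 0.30610725, -0.02947186, -0.50156671]), 'wrist_torque': array([-0.00624557,  0.00016965, -0.00153767]), 'grip_width': 87.09475852024494}
top {'mtx': array([[561.82835812,   0.        , 321.39885768],
       [  0.        , 561.82835812, 234.21058472],
       [  0.        ,   0.        ,   1.        ]]), 'k1': -0.05081416820470655, 'pose': array([[-1.12765422e-02, -9.93664238e-01,  1.11822279e-01,
         4.11524767e+02],
       [-9.99864558e-01,  9.86434401e-03, -1.31741993e-02,
         1.62988613e+01],
       [ 1.1987
[... 1958 characters left out ...]
nce': 0.88}, {'xy': [0.4292, 0.4062], 'confidence': 0.85}, {'xy': [0.3314, 0.8275], 'confidence': 0.84}]
wrist {'mtx': array([[341.35153879,   0.        , 315.69104556],
       [  0.        , 341.35153879, 236.88373201],
       [  0.        ,   0.        ,   1.        ]]), 'k1': -0.005489388301564329, 'pose': array([[ 3.33823598e-01,  9.09944097e-01,  2.46096617e-01,
         1.58482400e+02],
       [ 9.42634964e-01, -3.21951631e-01, -8.82409876e-02,
         6.60333043e+02],
       [-1.06315847e-03,  2.61436200e-01, -9.65220173e-01,
         3.85657955e+02],
       [ 0.00000000e+00,  0.00000000e+00,  0.00000000e+00,
         1.00000000e+00]])}
timer []
knob []
pointer []
mark45 []
mark60 []
```

View pics/top0.png

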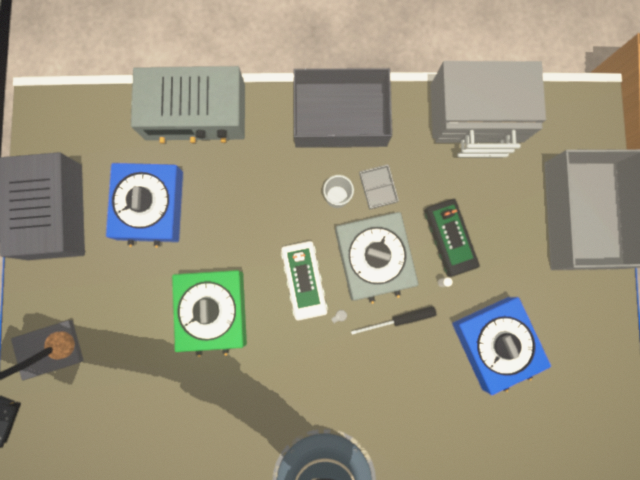

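View pics/side0.png

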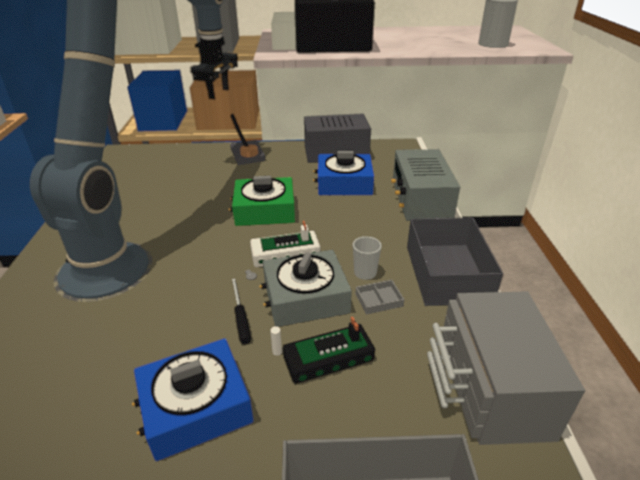

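The grey timer is at top pixel (378,256) and side pixel (306,275). The blue and green ones are look-alikes. Next I'll localize its centre, axis and bar.

```bash
cat > h.py <<'E'
import numpy as np, cv2
from workcell import manip, optics, finder
def ray(c,u,v,cal=None):
    cal=cal or optics.get_calibration(c); K=cal["mtx"];k=cal["k1"]
    xd=np.array([(u-K[0,2])/K[0,0],(v-K[1,2])/K[1,1]]); x=xd.copy()
    for _ in range(20): x=xd/(1+k*(x@x))
    T=cal["pose"]; return T[:3,3],T[:3,:3]@np.array([x[0],x[1],1.])
def onz(c,u,v,z,cal=None):
    o,d=ray(c,u,v,cal); return o+d*(z-o[2])/d[2]
def proj(c,P,cal=None):
    cal=cal or optics.get_calibration(c);T=cal["pose"]; K=cal["mtx"]
    p=T[:3,:3].T@(np.asarray(P,float)-T[:3,3]); x=p[:2]/p[2]; x=x*(1+cal["k1"]*(x@x))
    return x*[K[0,0],K[1,1]]+K[:2,2]
E
python3 - <<'E'
from h import *
p,d=optics.get_image("top")
c=p[200:310,320:440]; cv2.imwrite("pics/topc.png",cv2.resize(c[:,:,::-1],None,fx=6,fy=6,interpolation=cv2.INTER_CUBIC)[:600])
print(onz("top",378,256,76.5))
o=onz("top",378,256,76.5); print(proj("side",o))
p,d=optics.get_image("side")
c=p[220:330,250:360]; cv2.imwrite("pics/sidec.png",cv2.resize(c[:,:,::-1],None,fx=5,fy=5,interpolation=cv2.INTER_CUBIC))
E
```

```text
[ 500.7127021  -124.15310057   76.5       ]
[303.52866056 273.40589649]
```

View pics/topc.png

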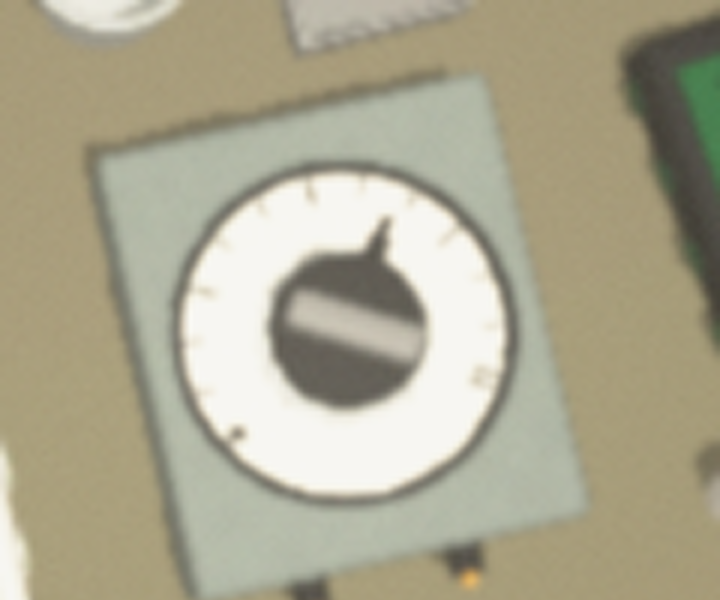

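View pics/sidec.png

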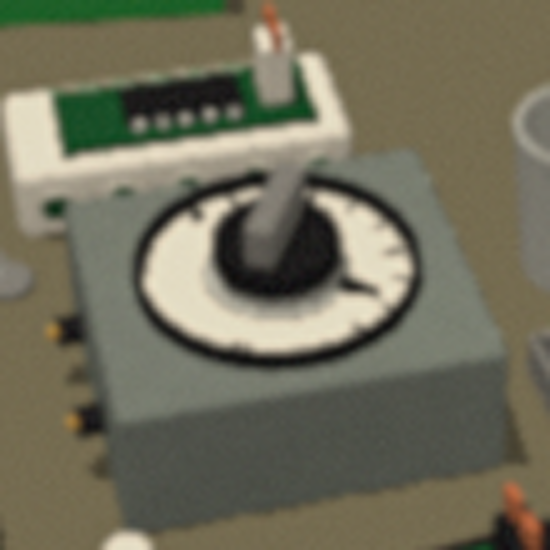

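```bash
python3 -m inch '[[0.035,-0.033,0,-0.14,60],[0.07,-0.066,0,-0.28,60],[0.105,-0.099,0,-0.42,60],[0.14,-0.132,0,-0.56,60],[0.175,-0.165,0,-0.7,60]]' 8
python3 -m inch '[[0.03,-0.036,0,-0.14,60],[0.06,-0.072,0,-0.28,60],[0.085,-0.112,0,-0.42,60],[0.105,-0.155,0,-0.56,60],[0.12,-0.2,0,-0.7,60]]'
```

```text
time: 1.5
tcp_pos: [401.2, 470.0, 236.9]
orientation: [3.141, -0.0, 2.096]
wrist_force: [1.1, 0.5, 0.1]
grip_width: 56.4
time: 2.0
tcp_pos: [522.3, 268.4, 237.1]
orientation: [3.14, -0.001, 1.39]
wrist_force: [-0.2, -0.1, -0.3]
grip_width: 52.1
```

```bash
python3 -m inch '[[0,-0.048,0,-0.04,60],[0,-0.096,0,-0.08,60],[0,-0.144,0,-0.12,60],[-0.002,-0.192,0,-0.16,60],[-0.006,-0.24,0,-0.17,60]]'
python3 -m inch '[[-0.006,-0.048,0,0,60],[-0.012,-0.096,0,0,60],[-0.015,-0.144,0,0,60],[-0.015,-0.152,0,0,60],[-0.015,-0.152,0,0,60]]'
python3 - <<'E'
from h import *
s=manip.observe();print(s["tcp_pos"],s["orientation"],s["joints"])
cal=optics.get_calibration("wrist");p,d=optics.get_image("wrist"); cv2.imwrite("pics/w1.png",p[:,:,::-1])
np.savez("w1.npz",d=d,p=p,pose=cal["pose"])
for q in ("knob","timer","mark0","mark60","mark45","pointer"):
    r=[x for x in finder.spot_point(q,"wrist")][:2]
    for x in r:
        u,v=x["xy"][0]*640,x["xy"][1]*480
        z={"knob":92,"timer":0,"pointer":0}.get(q,72)
        print(q,x["confidence"],u,v,onz("wrist",u,v,z,cal))
E
```

```text
time: 2.5
tcp_pos: [516.3, 26.5, 237.4]
orientation: [3.139, -0.002, 1.22]
wrist_force: [1.3, 0.4, -0.5]
grip_width: 52.0
time: 3.0
tcp_pos: [501.0, -127.4, 237.8]
orientation: [3.138, -0.002, 1.215]
wrist_force: [0.3, 0.9, 0.6]
grip_width: 52.1
[ 500.97401196 -127.39696647  237.76078096] [ 3.13845174e+00 -1.56480507e-03  1.21522991e+00] [-0.34074932  0.22550321  0.60380064  1.93231659 -0.15058221  1.02438306
 -0.02618997]
knob 0.79 319.104 217.488 [ 508.19452101 -119.95464422   92.        ]
timer 0.58 316.096 203.904 [ 504.85474911 -122.44883654    0.        ]
mark0 0.84 267.00800000000004 192.096 [470.20601652 -84.7715266   72.        ]
mark0 0.81 319.424 271.584 [ 488.49033336 -174.99684723   72.        ]
mark60 0.84 267.00800000000004 192.096 [470.20601652 -84.7715266   72.        ]
mark60 0.81 319.424 271.584 [ 488.49033336 -174.99684723   72.        ]
mark45 0.84 267.00800000000004 192.096 [470.20601652 -84.7715266   72.        ]
mark45 0.81 319.424 271.584 [ 488.49033336 -174.99684723   72.        ]
```

View pics/w1.png

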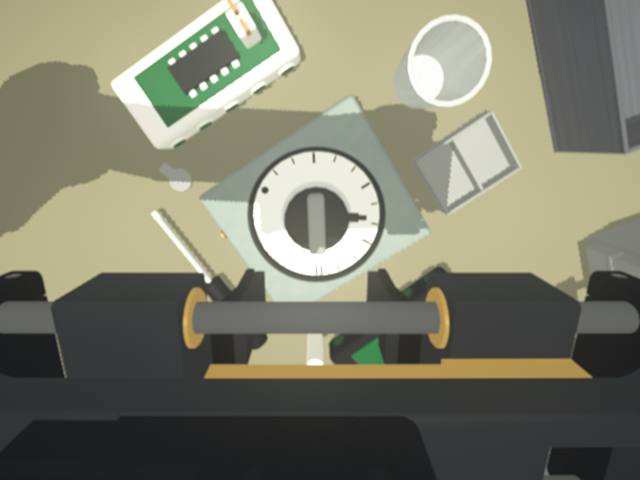

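Run:
```python
from h import *
D=np.load("w1.npz");cal=optics.get_calibration("wrist");cal=dict(cal);cal["pose"]=D["pose"];p=D["p"]
c=p[140:290,235:395]; cv2.imwrite("pics/w1c.png",cv2.resize(c[:,:,::-1],None,fx=4,fy=4,interpolation=cv2.INTER_CUBIC))
hsv=cv2.cvtColor(p,cv2.COLOR_RGB2GRAY)
# white dial region
m=((hsv>185)&(p.max(2)-p.min(2)<40)).astype(np.uint8)[130:300,230:400]
n,l,st,ce=cv2.connectedComponentsWithStats(m); i=1+st[1:,4].argmax(); print(st[i])
cs,_=cv2.findContours((l==i).astype(np.uint8),cv2.RETR_EXTERNAL,cv2.CHAIN_APPROX_NONE)
k=max(cs,key=len)[:,0]+[230,130]
P=np.array([onz("wrist",*q,75,cal)[:2] for q in k])
A=np.c_[2*P,np.ones(len(P))];s=np.linalg.lstsq(A,(P**2).sum(1),rcond=None)[0]
print("centre",s[:2],"r",np.sqrt(s[2]+s[:2]@s[:2]))
C=s[:2]
for n,u,v,z in(("dot",265,190,71),("60",319,271,71),("ptr",362,217,74),("bar1",317,193,114),("bar2",318,253,114),("barc",317.5,223,114)):
    q=onz("wrist",u,v,z,cal)[:2]; e=q-C; print(n,q,np.hypot(*e),np.degrees(np.arctan2(e[1],e[0])))
dd=D["d"]; print(dd[210:225:3,300:335:5])
```

```text
[  23   22  126  124 8691]
centre [ 504.2597864  -122.03914456] r 57.55292937178894
dot [469.03276924 -82.40919598] 53.02334922033425 131.63385932792238
60 [ 488.19134846 -174.63923863] 54.9996781316299 -106.98702446364923
ptr [ 544.86295824 -137.1663379 ] 43.329545829914316 -20.433474860473986
bar1 [514.8815433  -96.15836396] 27.975641620086527 67.68621431403287
bar2 [ 498.14227648 -143.70961481] 22.517397912031033 -105.7642168564424
barc [ 506.70825202 -119.37602659] 3.617620928613288 47.40462708051603
[[297.87344 298.01895 275.59375 276.9577  276.10736 297.99664 297.12463]
 [299.11703 299.16626 277.27432 276.13773 277.09317 298.02173 298.74838]
 [299.73392 300.36786 278.19363 276.6021  276.97858 299.9877  298.55325]
 [300.91345 298.33127 277.8748  278.91498 278.632   300.99078 301.20413]
 [300.72754 301.22556 279.7708  278.1348  278.85934 302.0542  300.6105 ]]
```

View pics/w1c.png

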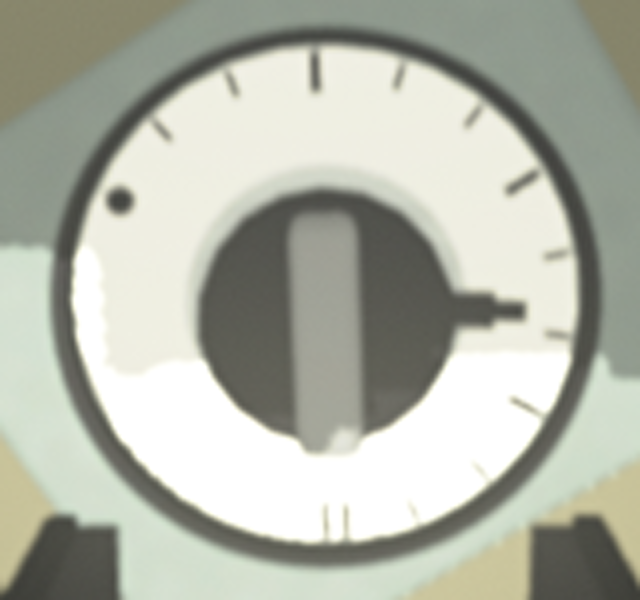

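```bash
python3 -m inch '[[0.002,0.005,-0.045,0.015,40],[0.002,0.005,-0.085,0.015,40],[0.002,0.005,-0.11,0.015,40],[0.002,0.005,-0.127,0.015,40],[0.002,0.005,-0.127,0.015,40]]' 5
python3 - <<'E'
from h import *
s=manip.observe();print(s["tcp_pos"],s["orientation"],s["wrist_force"])
p,d=optics.get_image("wrist"); cv2.imwrite("pics/w2.png",p[:,:,::-1])
p,d=optics.get_image("side"); c=p[200:330,240:370]; cv2.imwrite("pics/s2.png",cv2.resize(c[:,:,::-1],None,fx=4,fy=4,interpolation=cv2.INTER_CUBIC))
E
```

```text
time: 3.85
tcp_pos: [502.2, -117.9, 108.3]
orientation: [-3.139, -0.0, 1.239]
wrist_force: [-0.4, -0.2, 0.6]
grip_width: 35.4
[ 502.24231939 -117.89051806  108.29075844] [-3.13925761e+00 -4.66916621e-04  1.23867462e+00] [-0.40036613 -0.18669693  0.63656276]
```

View pics/w2.png

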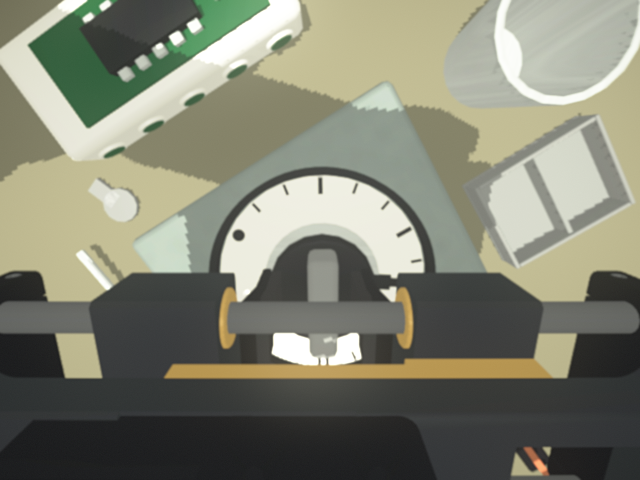

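View pics/s2.png

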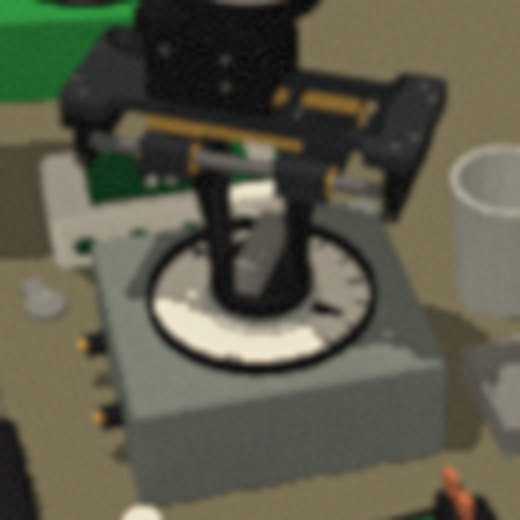

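```bash
python3 -m inch '[[0.0015,-0.0045,0.001,0,30],[0.0015,-0.0045,0.001,0,20]]' 5
python3 -m inch '[[0,0,0,0,10],[0,0,0,0,10],[0,0,0,0,10]]' 5
```

```text
time: 4.15
tcp_pos: [506.6, -123.9, 113.0]
orientation: [3.136, -0.002, 1.238]
wrist_force: [0.2, -0.4, 0.1]
grip_width: 25.5
time: 4.45
tcp_pos: [504.6, -123.1, 112.8]
orientation: [3.141, -0.003, 1.238]
wrist_force: [-5.3, 1.8, 2.2]
grip_width: 14.2
```

```bash
for i in 1 2 3; do python3 -m inch '[[0,0,0,0,10]]' 8 ; done
```

```text
time: 4.55
tcp_pos: [504.1, -123.0, 113.0]
orientation: [3.142, -0.003, 1.238]
wrist_force: [-1.3, 1.1, 1.6]
grip_width: 13.8
time: 4.65
tcp_pos: [504.2, -123.0, 113.4]
orientation: [3.141, -0.003, 1.238]
wrist_force: [-2.2, 0.8, 2.3]
grip_width: 13.9
time: 4.75
tcp_pos: [504.1, -123.0, 113.5]
orientation: [3.141, -0.003, 1.238]
wrist_force: [-2.6, 0.9, 0.1]
grip_width: 14.1
```

```bash
python3 -m inch '[[0,0,0,0.14,10],[0,0,0,0.28,10],[0,0,0,0.42,10],[0,0,0,0.56,10],[0,0,0,0.7,10]]' 8
python3 -m inch '[[0,0,0,0,20],[0,0,-0.003,0,22],[0,0,-0.006,0,22],[0,0,-0.006,0,22]]' 8
python3 -m inch '[[0,0,0,0,10],[0,0,0,0,10]]' 10
```

```text
time: 5.25
tcp_pos: [504.6, -122.9, 113.6]
orientation: [3.14, -0.003, 1.943]
wrist_force: [-1.3, 0.8, -0.4]
grip_width: 14.1
time: 5.65
tcp_pos: [504.5, -122.9, 107.1]
orientation: [3.141, -0.003, 1.942]
wrist_force: [-0.1, -0.2, 0.7]
grip_width: 18.6
time: 5.85
tcp_pos: [504.5, -122.9, 106.9]
orientation: [3.141, -0.003, 1.942]
wrist_force: [1.3, -0.1, -2.0]
grip_width: 14.0
```

```bash
python3 -m inch '[[0,0,-0.001,0,10],[0,0,-0.002,0,10],[0,0,-0.002,0,10]]' 10
for i in 1 2; do python3 -m inch '[[0,0,-0.001,0,10],[0,0,-0.001,0,10]]' 10;done
```

```text
time: 6.15
tcp_pos: [504.5, -123.0, 105.0]
orientation: [3.141, -0.003, 1.942]
wrist_force: [-0.6, 0.2, 2.8]
grip_width: 14.3
time: 6.35
tcp_pos: [504.6, -123.0, 104.1]
orientation: [3.141, -0.003, 1.942]
wrist_force: [-0.6, -0.1, 4.1]
grip_width: 13.6
time: 6.55
tcp_pos: [504.6, -123.0, 103.2]
orientation: [3.141, -0.003, 1.942]
wrist_force: [-1.1, 0.2, 4.0]
grip_width: 14.3
```

```bash
for i in 1 2; do python3 -m inch '[[0,0,-0.0007,0,10],[0,0,-0.0007,0,10]]' 10;done
```

```text
time: 6.75
tcp_pos: [504.6, -123.0, 102.8]
orientation: [3.141, -0.003, 1.942]
wrist_force: [-1.9, 0.6, 6.7]
grip_width: 14.0
time: 6.95
tcp_pos: [504.7, -123.0, 102.6]
orientation: [3.141, -0.003, 1.942]
wrist_force: [-2.5, 1.7, 7.7]
grip_width: 13.9
```

```bash
python3 -m inch '[[0,0,-0.001,0,10],[0,0,-0.001,0,10]]' 10;python3 -m inch '[[0,0,-0.0015,0,10],[0,0,-0.0015,0,10]]' 10
```

```text
time: 7.15
tcp_pos: [504.7, -123.1, 102.3]
orientation: [3.14, -0.004, 1.942]
wrist_force: [-3.3, 1.5, 10.5]
grip_width: 13.8
time: 7.35
tcp_pos: [504.8, -123.1, 101.8]
orientation: [3.14, -0.004, 1.942]
wrist_force: [-3.8, 0.9, 12.8]
grip_width: 14.0
```

```bash
python3 -m inch '[[0,0,-0.002,0,10],[0,0,-0.002,0,10]]' 12;python3 -m inch '[[0,0,-0.0014,-0.1,10],[0,0,-0.0014,-0.2,10]]' 12
```

```text
time: 7.55
tcp_pos: [504.8, -123.2, 101.3]
orientation: [3.14, -0.005, 1.941]
wrist_force: [-6.1, 1.6, 16.6]
grip_width: 14.1
time: 7.75
tcp_pos: [504.7, -123.2, 101.3]
orientation: [3.14, -0.006, 1.738]
wrist_force: [-4.9, 0.0, 16.5]
grip_width: 13.9
```

```bash
python3 -m inch '[[0,0,-0.0015,-0.14,10],[0,0,-0.0015,-0.28,10],[0,0,-0.0015,-0.42,10],[0,0,-0.0015,-0.56,10],[0,0,-0.0015,-0.7,10]]' 12
python3 - <<'E'
from h import *
p,d=optics.get_image("side"); c=p[200:330,240:370]; cv2.imwrite("pics/s3.png",cv2.resize(c[:,:,::-1],None,fx=4,fy=4,interpolation=cv2.INTER_CUBIC))
p,d=optics.get_image("wrist"); cv2.imwrite("pics/w3.png",p[:,:,::-1])
E
```

```text
time: 8.25
tcp_pos: [504.2, -123.1, 101.1]
orientation: [-3.142, -0.007, 1.033]
wrist_force: [-6.2, 2.7, 17.4]
grip_width: 13.9
```

View pics/s3.png

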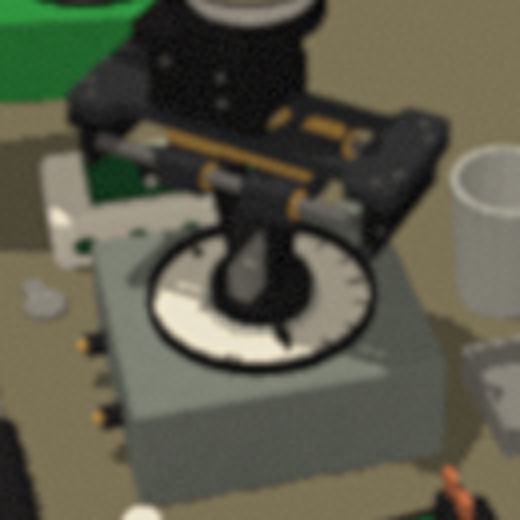

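View pics/w3.png

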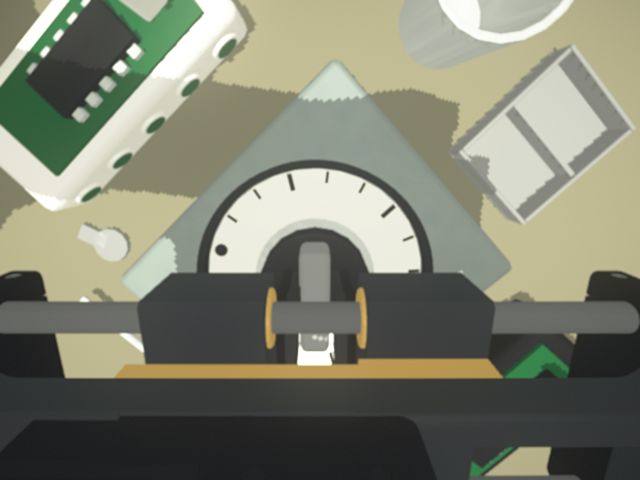

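```bash
python3 - <<'E'
from h import *
for u,v in((311.3,284.5),(298,289.5)):
    q=onz("side",u,v,74); e=q[:2]-[504.3,-122.5]; print(e,np.degrees(np.arctan2(e[1],e[0])))
E
python3 -m inch '[[0,0,-0.0015,-0.14,10],[0,0,-0.0015,-0.28,10],[0,0,-0.0015,-0.42,10],[0,0,-0.0015,-0.56,10],[0,0,-0.0015,-0.7,10]]' 12
python3 -m inch '[[0,0,-0.0015,-0.14,10],[0,0,-0.0015,-0.28,10],[0,0,-0.0015,-0.42,10]]' 12
python3 - <<'E'
from h import *
p,d=optics.get_image("side"); c=p[200:330,240:370]; cv2.imwrite("pics/s4.png",cv2.resize(c[:,:,::-1],None,fx=4,fy=4,interpolation=cv2.INTER_CUBIC))
p,d=optics.get_image("wrist"); cv2.imwrite("pics/w4.png",p[:,:,::-1])
E
```

```text
[ 12.8025848  -36.02973092] -70.43814956508953
[-15.66117541 -50.74608822] -107.15118727098354
time: 8.85
tcp_pos: [503.9, -122.7, 100.8]
orientation: [-3.139, -0.007, 0.331]
wrist_force: [-5.9, 3.0, 17.4]
grip_width: 13.9
time: 9.15
tcp_pos: [503.9, -122.4, 100.7]
orientation: [-3.137, -0.006, -0.094]
wrist_force: [-5.1, 1.5, 17.9]
grip_width: 14.3
```

View pics/s4.png

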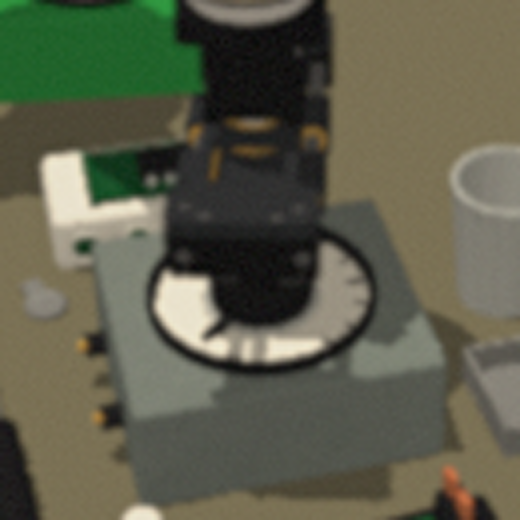

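View pics/w4.png

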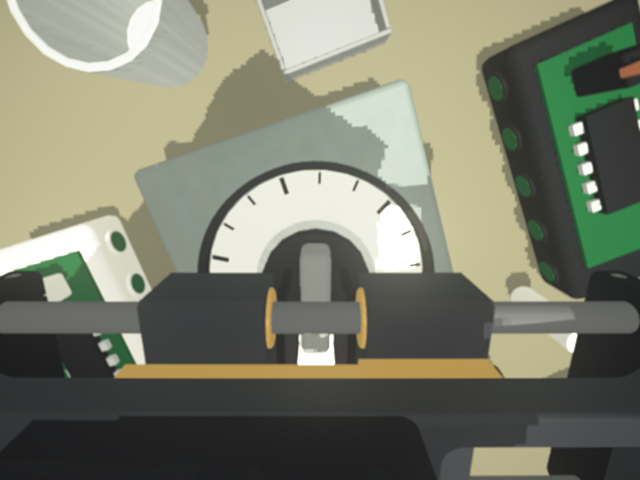

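Run:
```python
from h import *
for u,v in((292,283.3),(298,288),(304.5,288)):
    q=onz("side",u,v,74); e=q[:2]-[504.3,-122.5]; print(e,np.hypot(*e),np.degrees(np.arctan2(e[1],e[0])))
```

```text
[-28.64598385 -30.52257386] 41.85952586032209 -133.18341596431847
[-15.67779918 -46.03511376] 48.63152358586145 -108.80687933932462
[ -1.86311224 -46.5798806 ] 46.61712629782951 -92.29050813189696
```

```bash
python3 -m inch '[[0,0,0.002,0,10],[0,0,0.0045,0,10],[0,0,0.0045,0,10]]' 12
python3 -m inch '[[0,0,0,-0.14,10],[0,0,0,-0.28,10],[0,0,0,-0.42,10],[0,0,0,-0.56,10],[0,0,0,-0.7,10]]' 12
python3 -m inch '[[0,0,0,-0.14,10],[0,0,0,-0.28,10],[0,0,0,-0.42,10]]' 12
python3 - <<'E'
from h import *
print(manip.observe()["joints"])
p,d=optics.get_image("wrist"); cv2.imwrite("pics/w5.png",p[:,:,::-1])
E
```

```text
time: 9.55
tcp_pos: [503.6, -122.2, 105.0]
orientation: [-3.137, -0.006, -0.091]
wrist_force: [-2.2, 0.5, 2.4]
grip_width: 14.1
time: 10.05
tcp_pos: [503.7, -121.8, 104.8]
orientation: [-3.137, -0.005, -0.797]
wrist_force: [-1.3, 1.7, 3.8]
grip_width: 14.0
time: 10.35
tcp_pos: [503.8, -121.6, 104.5]
orientation: [-3.137, -0.005, -1.222]
wrist_force: [-0.1, 0.4, 2.6]
grip_width: 13.9
[-0.68043729  0.67477134  1.18027138  2.07799987 -0.79813752  0.93694237
 -1.84613455]
```

View pics/w5.png

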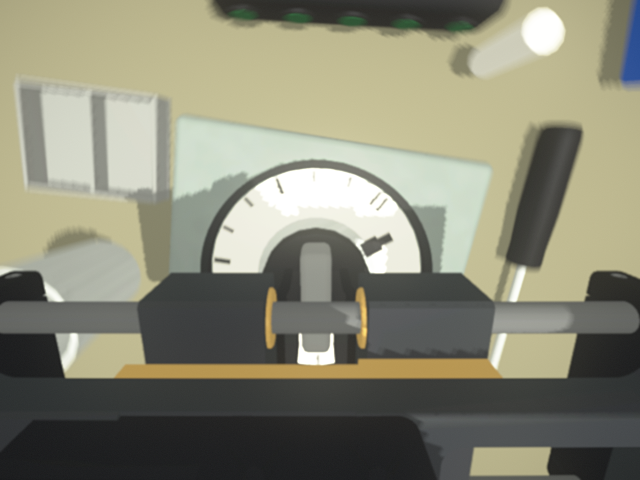

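```bash
python3 -m inch '[[0,0,-0.001,0,10],[0,0,-0.002,0,10],[0,0,-0.002,0,10]]' 12
python3 -m inch '[[0,0,-0.0015,0,10],[0,0,-0.0015,0,10]]' 12
```

```text
time: 10.7
tcp_pos: [503.9, -121.6, 102.4]
orientation: [-3.138, -0.006, -1.222]
wrist_force: [-1.7, 2.5, 7.0]
grip_width: 14.0
time: 10.9
tcp_pos: [504.0, -121.7, 101.6]
orientation: [-3.137, -0.004, -1.22]
wrist_force: [-3.8, 1.8, 12.1]
grip_width: 14.0
```

```bash
python3 -m inch '[[0,0,-0.002,0,10],[0,0,-0.002,0,10]]' 12
python3 -m inch '[[0,0,-0.0015,0.14,10],[0,0,-0.0015,0.28,10],[0,0,-0.0015,0.42,10],[0,0,-0.0015,0.56,10],[0,0,-0.0015,0.7,10]]' 12
python3 -m inch '[[0,0,-0.0014,0.14,10],[0,0,-0.0014,0.28,10],[0,0,-0.0014,0.4,10],[0,0,-0.0014,0.4,10]]' 12
python3 - <<'E'
from h import *
print(manip.observe()["joints"])
p,d=optics.get_image("wrist"); cv2.imwrite("pics/w6.png",p[:,:,::-1])
E
```

```text
time: 11.1
tcp_pos: [504.0, -121.9, 100.9]
orientation: [-3.136, -0.002, -1.218]
wrist_force: [-4.5, 3.4, 17.2]
grip_width: 14.1
time: 11.6
tcp_pos: [503.9, -122.2, 100.8]
orientation: [-3.134, -0.002, -0.51]
wrist_force: [-5.0, 2.8, 17.0]
grip_width: 14.0
time: 12.0
tcp_pos: [503.9, -122.5, 101.0]
orientation: [-3.131, -0.003, -0.106]
wrist_force: [-5.4, 1.4, 16.2]
grip_width: 14.2
[-0.50307304  0.51777469  0.88025643  2.06985713 -0.57138115  0.80917674
 -0.95229514]
```

View pics/w6.png

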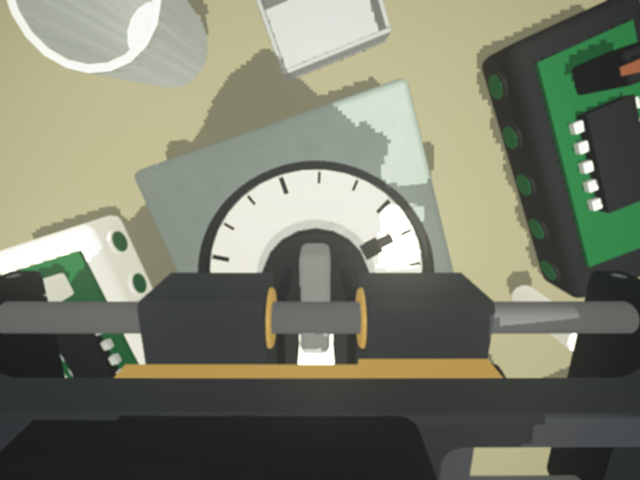

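```bash
cat > az.py <<'E'
from h import *
import sys
def az(pts,C=None):
    cal=optics.get_calibration("wrist"); C=C if C is not None else manip.observe()["tcp_pos"][:2]
    for n,u,v,z in pts:
        e=onz("wrist",u,v,z,cal)[:2]-C; print(n,e.round(1),np.hypot(*e).round(1),np.degrees(np.arctan2(e[1],e[0])).round(1))
E
python3 - <<'E'
from h import *
p=cv2.imread("pics/w6.png")[150:280,190:450]; cv2.imwrite("pics/w6c.png",cv2.resize(p,None,fx=3,fy=3,interpolation=cv2.INTER_CUBIC))
E
```

```text
(no output)
```

View pics/w6c.png

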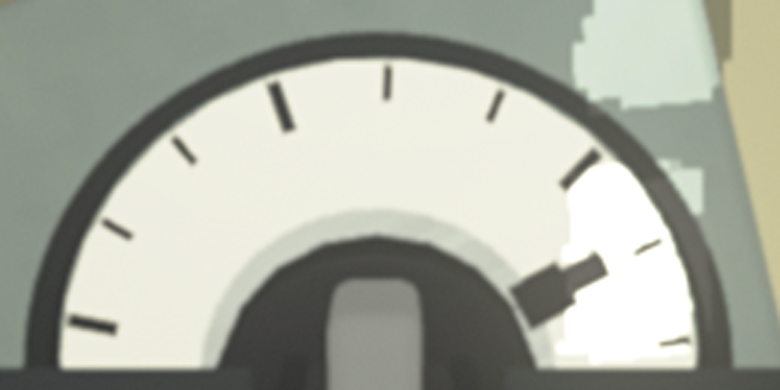

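Run:
```python
from az import *
f=lambda u,v:(190+u/3,150+v/3)
pts=[("15",*f(92,325),71.),("30",*f(282,108),71.),("45",*f(581,169),71.),("50",*f(648,246),71.),("tip",*f(603,265),72.),("mid",*f(558,288),72.)]
az(pts);az(pts,np.array([504.3,-122]))
```

```text
15 [16.9 51.6] 54.3 71.8
30 [52.8 11.3] 54.0 12.1
45 [ 36.5 -39.8] 54.0 -47.5
50 [ 21.2 -51. ] 55.2 -67.5
tip [ 18.8 -42.6] 46.5 -66.2
mid [ 15.3 -34.3] 37.5 -65.9
15 [16.5 51. ] 53.6 72.1
30 [52.3 10.8] 53.4 11.7
45 [ 36.  -40.4] 54.1 -48.2
50 [ 20.7 -51.5] 55.6 -68.1
tip [ 18.3 -43.1] 46.9 -67.0
mid [ 14.9 -34.8] 37.8 -66.9
```

```bash
python3 -m inch '[[0,0,-0.0014,0.1,10],[0,0,-0.0014,0.2,10],[0,0,-0.0014,0.28,10],[0,0,-0.0014,0.28,10]]' 12
python3 - <<'E'
from h import *
p,d=optics.get_image("wrist"); p=p[150:280,190:450,::-1]; cv2.imwrite("pics/w7c.png",cv2.resize(p,None,fx=3,fy=3,interpolation=cv2.INTER_CUBIC))
E
```

```text
time: 12.45
tcp_pos: [503.9, -122.7, 101.1]
orientation: [-3.13, -0.004, 0.176]
wrist_force: [-4.5, 2.4, 15.1]
grip_width: 14.0
```

View pics/w7c.png

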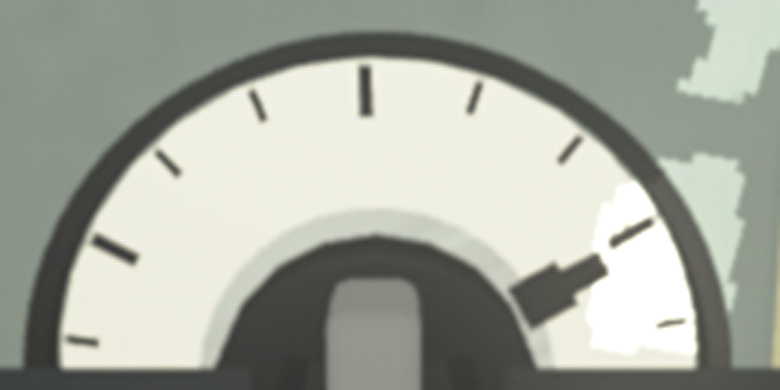

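Run:
```python
from az import *
f=lambda u,v:(190+u/3,150+v/3)
pts=[("15",*f(114,251),71.),("30",*f(366,92),71.),("45",*f(631,233),71.),("tip",*f(603,265),72.),("mid",*f(558,288),72.)]
az(pts);az(pts,np.array([504.3,-122]))
```

```text
15 [16.7 51.6] 54.3 72.1
30 [52.9 11.4] 54.1 12.2
45 [ 36.4 -39.7] 53.9 -47.5
tip [ 30.  -35.9] 46.7 -50.1
mid [ 24.3 -28.8] 37.7 -49.9
15 [16.3 50.9] 53.4 72.3
30 [52.4 10.7] 53.5 11.5
45 [ 36.  -40.4] 54.1 -48.3
tip [ 29.5 -36.6] 47.0 -51.1
mid [ 23.9 -29.6] 38.0 -51.1
```

```bash
python3 -m inch '[[0,0,-0.0014,0.047,10],[0,0,-0.0014,0.047,10],[0,0,-0.0014,0.047,10]]' 12
python3 - <<'E'
from h import *
p,d=optics.get_image("wrist"); p=p[150:280,190:450,::-1]; cv2.imwrite("pics/w8c.png",cv2.resize(p,None,fx=3,fy=3,interpolation=cv2.INTER_CUBIC))
E
```

```text
time: 12.8
tcp_pos: [503.9, -122.9, 101.1]
orientation: [-3.128, -0.006, 0.224]
wrist_force: [-5.7, 2.2, 15.8]
grip_width: 14.1
```

View pics/w8c.png

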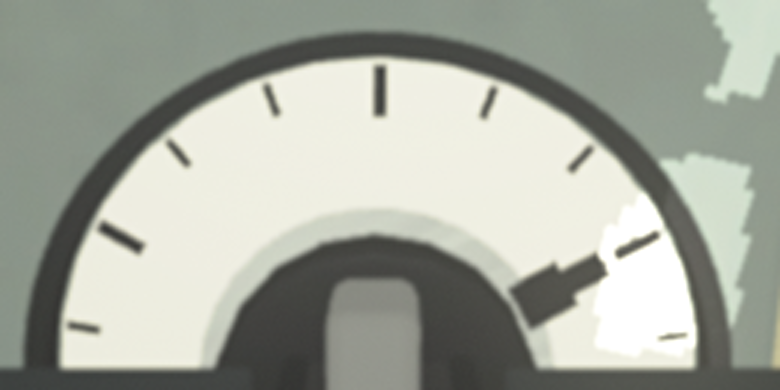

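```bash
python3 -m inch '[[0,0,0.002,0,10],[0,0,0.0055,0,10],[0,0,0.0055,0,10]]' 12
python3 -m inch '[[0,0,0,0,35],[0,0,0,0,35],[0,0,0.01,0,35],[0,0,0.04,0,35],[0,0,0.08,0,35]]' 12
python3 -m inch '[[0,0,0.04,0,40],[-0.02,0,0.05,0,40],[-0.02,0,0.05,0,40]]' 12
python3 - <<'E'
from h import *
s=manip.observe();print(s["tcp_pos"],s["orientation"],s["wrist_force"])
p,d=optics.get_image("wrist"); cv2.imwrite("pics/w9.png",p[:,:,::-1])
p=p[120:300,220:430,::-1]; cv2.imwrite("pics/w9c.png",cv2.resize(p,None,fx=3.3,fy=3.3,interpolation=cv2.INTER_CUBIC))
E
```

```text
time: 13.15
tcp_pos: [503.7, -122.7, 106.5]
orientation: [-3.128, -0.006, 0.225]
wrist_force: [-2.7, 0.8, 2.2]
grip_width: 13.9
time: 13.65
tcp_pos: [502.7, -123.0, 186.7]
orientation: [-3.128, -0.002, 0.224]
wrist_force: [0.3, 0.1, 1.3]
grip_width: 29.9
time: 13.95
tcp_pos: [482.3, -124.1, 238.7]
orientation: [-3.128, -0.006, 0.223]
wrist_force: [0.3, 0.8, 0.3]
grip_width: 34.3
[ 482.32808114 -124.1333902   238.68586255] [-3.12806937 -0.00645654  0.2231146 ] [0.26973902 0.83678687 0.2934745 ]
```

View pics/w9.png

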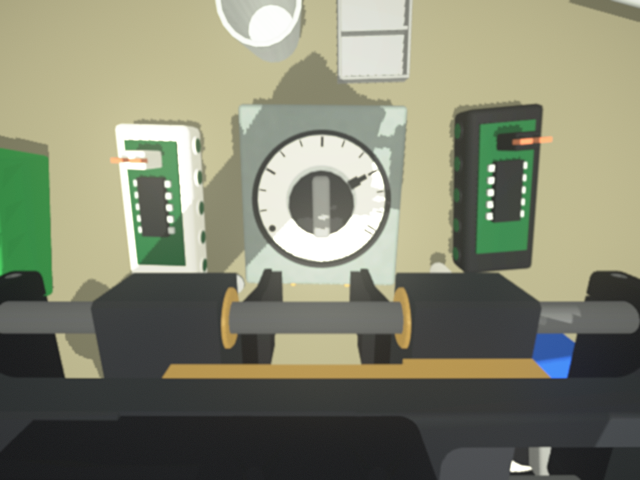

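View pics/w9c.png

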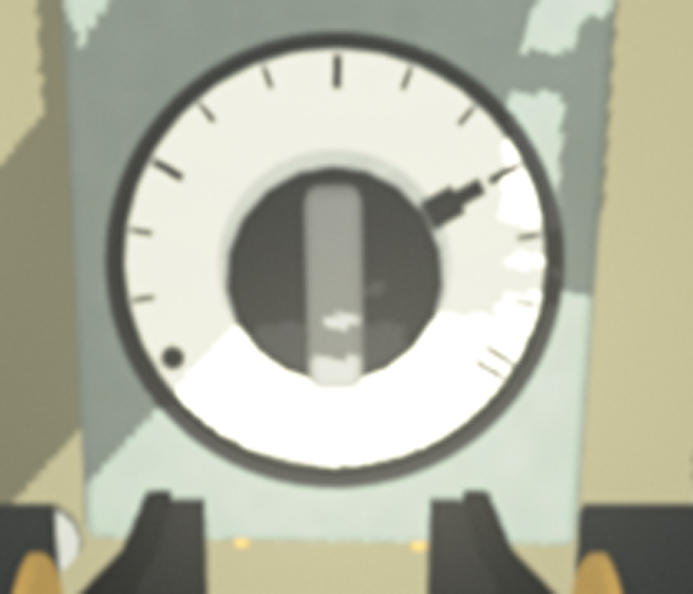

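Run:
```python
from az import *
f=lambda u,v:(220+u/3.3,120+v/3.3)
a=onz("wrist",*f(168,170),71);
P={n:onz("wrist",*f(*q),71)[:2] for n,q in dict(m15=(168,171),m30=(337,71),m45=(503,174),m0=(172,357),m60=(493,364)).items()}
import scipy.optimize as so
w={"m0":120,"m15":60,"m30":0,"m45":-60,"m60":-120}
fun=lambda x:np.concatenate([P[n]-x[:2]-53*np.array([np.cos(x[2]+np.radians(w[n])),np.sin(x[2]+np.radians(w[n]))]) for n in P])
r=so.least_squares(fun,[504,-122,.2]);print(r.x,r.fun.round(1))
for q in((482,186),(445,208)):
    e=onz("wrist",*f(*q),72.5)[:2]-r.x[:2]; print(np.hypot(*e),"min",(np.degrees(r.x[2])-np.degrees(np.arctan2(e[1],e[0])))/4+30)
```

```text
[ 5.04700310e+02 -1.21444701e+02  2.10661712e-01] [-0.2  0.4  0.6  0.2  0.4 -0.3 -0.2  0.3 -0.6 -0.6]
46.80318247718423 min 44.93739749978188
35.12739978817239 min 45.0697928957175
```

The pointer reads 45.0 minutes, the knob is up and free, and the gripper is clear. I'm handing in now.

```bash
python3 -c "
from workcell import manip
print(manip.hand_in())"
```

```text
the job is handed in; nothing more can be done
None
```

The grey discharge box's timer is set to 45 minutes, and I handed the job in at about 14 s of the 72 s allowed.

- **Winding:** I gripped the knob's bar and pressed it in, reading about 15–18 N on the wrist sensor at the end of each move. I wound the pointer clockwise past 60 to roughly 66 minutes, about where the end stop is.
- **Setting:** I lifted to free the clutch and turned the knob freely to get a better camera view. Then I pressed again and turned back to 45, with two small corrections from wrist pictures.
- **Release:** I lifted before opening the fingers, and the wrist force fell to about 2 N. Then I moved the gripper up and clear.

**Last checks:** After the release, a fit of the dial marks in the wrist picture put the pointer at 44.9 and 45.1 minutes, measured at two points along it. The knob's height was not measured afterwards. The fingers had brought it back to its raised height before I let go. The packs, cup and tray seen in the last picture looked undisturbed. I did not recheck the screwdriver, cell and pick, but nothing I did went near them.

No check failed. The first position estimates from the top, side and wrist cameras differed by a few millimetres, so I relied on the wrist view and the small side forces when gripping.

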